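# Nip up the loose screw eye on the padlock block with a screwdriver through its ring

## Task

The screw eye on the padlock holding block has worked loose, so the steel plate under its collar rattles. Slide the shank of the long screwdriver through the ring of the eye and turn it clockwise, seen from above, until the collar clamps the plate snugly; stop as soon as the resistance has clearly risen, or the thread in the wood strips. Then draw the screwdriver out again and lay it on the bench clear of the block, leaving the other things where they are.

Things in the scene. Friction and masses are not known exactly. Their poses are not given: they have to be found in the camera images.
- block: Padlock holding block, fixed to the bench: hardwood, 96 x 76 mm in x and y, top 50 mm above the bench, on a dark steel foot 164 x 76 x 6 mm whose ends stand out along the block's x axis, each with a hex bolt (head top 15 mm up). The screw eye stands in the middle of its top. Origin: centre of the underside, on the bench; z up.
- plate_washer: Loose square steel plate 66 x 66 x 6 mm with a 14 mm hole, lying on the block's top round the eye's shank. Origin: centre of its underside. At the start the eye's collar hangs 0.15 to 1.05 mm above it, too little to measure: 0.2 to 1.3 rad of turning before it bites, which only the resistance tells.
- screw_eye: Steel screw eye standing upright in the block, held by its thread: it only turns about its vertical axis. Right-hand coarse thread, clockwise from above drives it down, 5 mm a turn. Origin: on its axis, at the underside of its collar (33 mm across); x along the bore of its ring, z up.
- eye_collar (a point): Point on the eye's axis at its collar, 2 mm above the underside; axes as the eye's. Torques about the axis: the loose thread runs with 0.1 N m; once the collar bites, about 2 N m more per rad. Snug at 0.35 to 0.42 N m (clamping force 30 to 55 N); above 0.45 N m the thread may strip (65 N). It stays when let go, but 0.05 rad backwards loosens it.
- eye_center (a point): Centre of the eye's ring, on the screw's axis, 30 mm above the collar's underside, about 87 mm above the bench. Its x axis is the axis of the bore (either way round), level; z up. Ring: outer diameter 30 mm, bore 10.5 mm, 16 mm wide along the bore, mouths rounded with 2.5 mm. A 6.8 mm shank has some 0.3 rad of play either way in it.
- driver_center (a point): The long screwdriver, 180 mm, 90 g, lying on the bench: middle of its length, on its axis, 11.5 mm above the bench. Its y axis runs from blade to handle: handle, about 23 mm thick, from y = -5 to +90 mm; steel shank, 6.8 mm thick, on the same axis, from y = -5 to the blade's end at y = -90 mm. z up as it lies.
- small_screwdriver: Bystander: a shorter screwdriver, 130 mm, handle 16 mm thick, shank 60 mm long; leave it alone. Origin: under the middle of its length; its y axis runs from blade to handle.
- padlock: Bystander: brass padlock 68 x 42 x 17 mm lying flat beside the block; leave it alone. Origin: centre of its underside.
- cylinder: Bystander: brass lock cylinder, 35 mm diameter, 30 mm high, standing on its end beside the block; leave it alone. Origin: centre of its underside.

How it is judged:
On the way, in this order (a step that is already met when the one before it is completed fails the run):
1. the screwdriver's shank is through the ring of the eye (y of eye_center in the frame of driver_center between -0.08 and -0.005 m and x of eye_center in the frame of driver_center between -0.007 and 0.007 m and z of eye_center in the frame of driver_center between -0.007 and 0.007 m), for 0.1 s.
2. with the shank still in the ring, the eye's collar clamps the plate washer with more than 25 N (all of step 1 and contact force between screw_eye and plate_washer above 25 N), for 0.2 s.
At the end, for the whole second after the job is handed in: The eye's collar clamps the plate washer with 25 to 65 N; the long screwdriver lies flat on the bench (its middle less than 20 mm up), its middle more than 80 mm from the eye seen from above (contact force between screw_eye and plate_washer between 25 and 65 N and height (world z) of driver_center below 0.02 m and horizontal distance between driver_center and eye_center above 0.08 m); the robot touches nothing.
It fails at once if the eye is overtightened: collar and plate washer pressed together with more than 65 N (contact force between screw_eye and plate_washer above 65 N).
It fails at once if the small screwdriver, the padlock or the lock cylinder is shifted by more than 20 mm (distance of any of small_screwdriver, padlock, cylinder from where it was at the start of the episode above 0.02 m).
It also fails if it takes over 69 s, if anything falls off the work surface, if the arm or the gripper's body presses on something with over 40 N, if the wrist force passes 120 N, or if a joint passes its speed limit or range.

## Robot

A 7-joint arm with a two-finger parallel gripper is mounted at the origin on a cart in front of the work surface, level with it; the furniture and walls round the work are solid. World frame = base frame: x ahead of the robot, y to its left, z up, the work surface at z = 0. Lengths are in m, angles in rad, forces in N, time in s.
With the tool pointing down it reaches from about 0.375 to 0.925 m from the base axis. Payload 3.1 kg.
Tool frame: the origin (TCP) lies midway between the tips of the shut fingers; the grasp point (between the pads) lies 19 mm behind it; z points along the fingers, y is the line along which they close (so a half turn about z gives the same grasp; the last joint's range is limited). The gripper opens to 85 mm and grips with 20 to 120 N. Pads are 22 mm wide; open, the fingers measure 114 mm over their backs; the gripper's body (76 mm by 85 mm) begins 54 mm behind the grasp point. The pads swing forward as they close: fully open they stand 13 mm farther back than shut.
Start: joints at [-1.268, 0.383, 0.044, 1.598, -0.018, 1.161, -0.05], TCP at [0.254, 0.598, 0.194] pointing down, gripper open.
Joint ranges: [-2.61, 2.61], [-0.41, 2.15], [-1.48, 1.57], [0, 2.5], [-1.57, 4.71], [0.05, 1.97], [-2.85, 2.85]. Speed limits (rad/s): [2.79, 2.79, 3.14, 3.14, 3.14, 3.14, 3.14].

## Interface

Orientations are given as a unit quaternion [w, x, y, z].
In Python, from cell import status, eyes, bot gives the robot as it stands.
- The arm moves only by the tool play_rows, never from a script. Its argument "series" is a list of rows, each an object of numbers: "jaw": the closure, from 0 (fully open) to 1 (shut); "x", "y", "z": the shift along the tool's x, y, z in cm; "ax", "ay", "az": the turn, a rotation vector about the tool's x, y, z in degrees. A call has exactly 10 rows; each row is the pose to reach, as a shift and turn from the pose commanded when the call began, along the tool's axes at that moment; what a row does not reach only later rows make up. A row lasts 1/8 s, in which the tool goes at most 62.5 mm and 10.7 degrees, less where a joint would pass 70% of its speed; a pose out of reach is approached as far as the arm can. A call with a gripper value outside its range is refused whole. The fingers move at their own pace and stop on an object; "grip_force" is the grip in N (left out, the last holds). Time passes only in rows, so rows that repeat a pose let the fingers close, or fill a call up. It gives the time, the measured TCP pose, the force, the opening and the grip force at its end, in the units of the state.
- status.get_state(): the state, without advancing time (a new reading comes with each control period).
- eyes.capture(name): name is "scene" or "top" or "wrist"; returns (picture, depth): 420x560x3 uint8, red, green, blue; 420x560 float32, m along the optical axis (not along the pixel's ray), 0 where there is no reading.
- eyes.get_calibration(name): a dict with "fx", "fy", "cx", "cy" (pixels), "k1" (the pictures are not rectified: a ray, as slopes to the right and down, at radius r is drawn at 1 + k1 r^2 times it, then the intrinsics apply), "pose" (4x4, takes a point from camera to world coordinates). Camera axes: x right, y down, z forward; pixel columns grow to the right and rows downward; lengths in m; the calibration is good to about 2 mm. A picture is of the moment at which its call begins: read the wrist's pose just before it. get_calibration takes no time and is no camera call; for the wrist camera it gives the pose at the moment of the call.
- bot.close_job(): hands the job in; it is judged then, once.
The state is a dict: "time": time; "q": joint angles; "qd": joint speeds; "joint_torque": joint torques, N m; "eef_pos": TCP position; "orientation": TCP orientation; "contact_force": force on the tool from outside, world axes, zero at the start; "wrist_torque": the same for the moment, N m; "width": finger opening in m; "finger_force": force on a finger pad.
Only numpy, scipy, OpenCV 4.12 (cv2) and the standard library are available. Lean on these libraries where they do the work, as an engineer would, in place of code of your own. Each camera call takes 0.05 s, during which the arm holds its last target. There are 200 camera calls.

## Working session

There is one attempt and no reset: what is moved stays moved. The work goes in short steps, Python scripts to look and compute and a tool call to move; the robot and the scene stay as the last step left them, time stands still between calls to the robot, and variables do not carry over. Pictures are saved under pics/ and viewed, at most 10 in all, crops included, and the job is handed in when it is done.

Besides the shell and the picture viewer there is one more tool, called after "Call:" as name([rows], argument=value, ...), one row to a line, values as JSON. play_rows: Moves the arm, as the interface text tells. Its arguments: {"type":"object","properties":{"series":{"type":"array","items":{"type":"object","properties":{"jaw":{"type":"number"},"x":{"type":"number"},"y":{"type":"number"},"z":{"type":"number"},"ax":{"type":"number"},"ay":{"type":"number"},"az":{"type":"number"}}}},"grip_force":{"type":"number"}},"required":["series"]}

```bash
mkdir -p pics; ls; cat > h.py <<'E'
import numpy as np, cv2
from scipy.spatial.transform import Rotation as R
from cell import status, eyes, bot
def snap(n,f):
    c=eyes.get_calibration(n); p,d=eyes.capture(n)
    cv2.imwrite('pics/'+f+'.png',p[:,:,::-1]); np.savez('pics/'+f+'.npz',p=p,d=d,**{k:np.array(v) for k,v in c.items()})
    return c,p,d
def ray(c,u,v):
    K=np.array([[c['fx'],0,c['cx']],[0,c['fy'],c['cy']],[0,0,1.]],float)
    xy=cv2.undistortPoints(np.array([[[u,v]]],float),K,np.array([float(c['k1']),0,0,0,0]))[0,0]
    return np.array([*xy,1.])
def atz(c,u,v,z):
    T=np.array(c['pose']); r=T[:3,:3]@ray(c,u,v); o=T[:3,3]
    return o+r*(z-o[2])/r[2]
def atd(c,d,u,v):
    T=np.array(c['pose']); return T[:3,:3]@(ray(c,u,v)*d[int(v),int(u)])+T[:3,3]
def st():
    s=status.get_state(); return s
def tool(p,s=None):
    """world point -> tool frame cm"""
    s=s or st(); q=np.array(s['orientation']); return R.from_quat(q[[1,2,3,0]]).inv().apply(np.array(p)-s['eef_pos'])*100
E
python3 - <<'E'
from h import *
s=st(); print({k:np.round(v,3).tolist() for k,v in s.items()})
for n in('top','scene'):
    c,p,d=snap(n,n+'0'); print(n,np.round(c['pose'],3).tolist(),c['fx'],c['k1'])
E
```

```text
pics
{'time': 0.0, 'q': [-1.268, 0.384, 0.044, 1.6, -0.018, 1.161, -0.05], 'qd': [-0.0, 0.001, -0.0, 0.001, -0.001, -0.001, 0.0], 'joint_torque': [-0.0, -43.347, 1.025, -24.951, 0.011, 0.012, -0.0], 'eef_pos': [0.253, 0.598, 0.193], 'orientation': [-0.0, 0.199, 0.98, -0.001], 'contact_force': [-0.52, 0.498, 1.092], 'wrist_torque': [-0.023, 0.056, -0.005], 'finger_force': 0.0, 'width': 0.086}
top [[0.021, -0.995, 0.099, 0.387], [-1.0, -0.019, 0.022, -0.215], [-0.02, -0.1, -0.995, 1.103], [0.0, 0.0, 0.0, 1.0]] 545.4901869712835 -0.169734376338421
scene [[0.855, -0.393, 0.338, 0.208], [-0.518, -0.653, 0.552, -0.682], [0.004, -0.647, -0.762, 0.699], [0.0, 0.0, 0.0, 1.0]] 498.3206512791438 0.021277625225208062
```

View pics/top0.png

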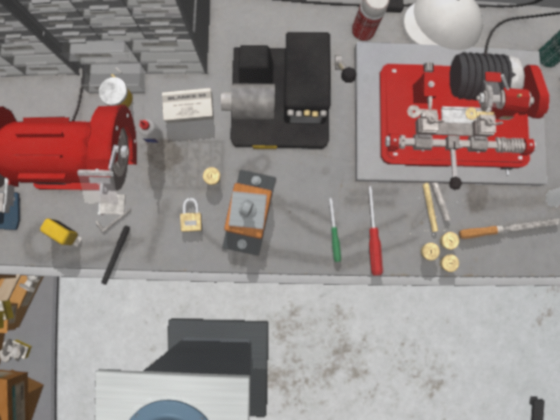

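View pics/scene0.png

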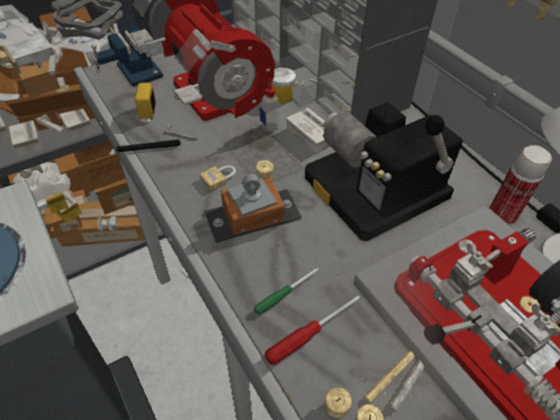

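The top view shows the red long screwdriver (blade 371,188; handle end 376,273), the green small one to its left, and the block with its eye near (247,209). The padlock is at (190,215) and the cylinder at (211,176).

```bash
python3 - <<'E'
from h import *
z=np.load('pics/top0.npz'); d=z['d']; c=z
for n,u,v,h in [('blade',371,188,.0115),('mid',374.5,230,.0115),('hend',376.5,273,.0115),('gblade',332,199,.008),('ghand',337,261,.008),('eye',247,208,.095),('foot top',258,180,.01),('foot bot',240,245,.01),('padl',190,220,.017),('cyl',211,175,.03)]:
    print(n,atz(c,u,v,h).round(3),atd(c,d,u,v).round(3))
s=np.load('pics/scene0.npz')
for n,u,v,h in [('blade',358,298,.0115),('hend',269,358,.0115),('eye',253,184,.09)]: print(n,atz(s,u,v,h).round(3),atd(s,s['d'],u,v).round(3))
p=z['p'][150:290,170:400,::-1]; p=cv2.resize(p,(800,487),interpolation=cv2.INTER_CUBIC); 
p2=s['p'][165:245,195:310,::-1]; p2=cv2.resize(p2,(800,556),interpolation=cv2.INTER_CUBIC)
cv2.imwrite('pics/c1.png',p);cv2.imwrite('pics/c2.png',p2)
E
```

```text
blade [ 0.534 -0.397  0.012] [ 0.535 -0.398  0.006]
mid [ 0.449 -0.404  0.012] [ 0.449 -0.402  0.022]
hend [ 0.363 -0.409  0.012] [ 0.364 -0.407  0.024]
gblade [ 0.511 -0.318  0.008] [ 0.511 -0.318  0.008]
ghand [ 0.386 -0.329  0.008] [ 0.386 -0.329  0.013]
eye [ 0.481 -0.152  0.095] [ 0.481 -0.153  0.101]
foot top [ 0.546 -0.168  0.01 ] [ 0.546 -0.168  0.016]
foot bot [ 0.414 -0.135  0.01 ] [ 0.414 -0.135  0.017]
padl [ 0.462 -0.033  0.017] [ 0.462 -0.033  0.016]
cyl [ 0.552 -0.074  0.03 ] [ 0.552 -0.075  0.031]
blade [ 0.537 -0.397  0.011] [ 0.536 -0.397  0.013]
hend [ 0.364 -0.41   0.011] [ 0.362 -0.414  0.021]
eye [ 0.482 -0.159  0.09 ] [ 0.486 -0.152  0.082]
```

View pics/c1.png

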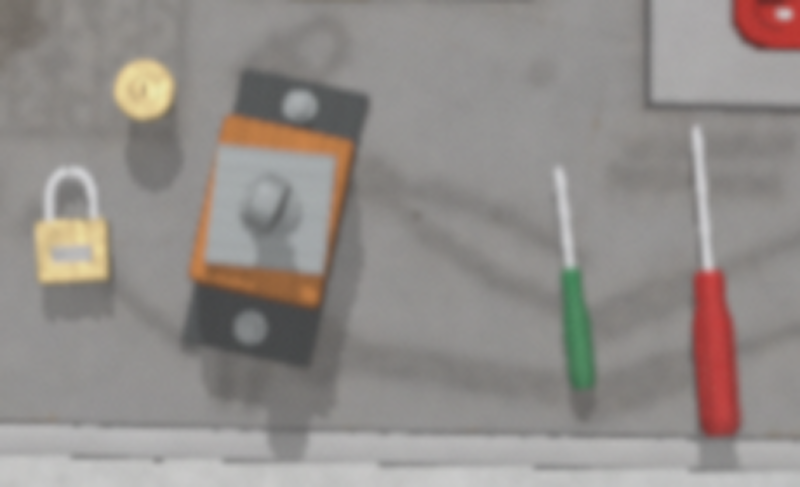

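The crop shows the ring's long side running up-right at about crop (265,203). The bore therefore runs roughly right-down, and I need a wrist view to measure it.

```bash
python3 - <<'E'
from h import *
s=st(); c=eyes.get_calibration('wrist'); T=np.array(c['pose']); print(c['fx'],c['k1'])
print('cam in tool cm',tool(T[:3,3],s).round(2)); q=np.array(s['orientation']); Rt=R.from_quat(q[[1,2,3,0]])
print((Rt.inv().as_matrix()@T[:3,:3]).round(3))
def goal(p,xang):
    Rg=R.from_matrix(np.array([[np.cos(xang),np.sin(xang),0],[np.sin(xang),-np.cos(xang),0],[0,0,-1]]))
    print(tool(p,s).round(2),np.degrees((Rt.inv()*Rg).as_rotvec()).round(2))
goal([.40,-.2,.26],np.radians(60)); goal([.419,-.4055,.2],np.radians(4))
E
```

```text
297.92447912308154 -0.061479690905819076
cam in tool cm [  7.58   0.04 -17.95]
[[ 0.    -0.955 -0.298]
 [ 1.     0.     0.001]
 [-0.    -0.298  0.955]]
[-44.63 -67.73  -6.52] [-0.1   0.13 97.04]
[-54.39 -85.89  -0.47] [-3.0000e-02  1.9000e-01  1.5304e+02]
```

Call:
play_rows([
  {"x": -5, "y": -5, "z": -2.6, "az": 8, "jaw": 0},
  {"x": -10, "y": -10, "z": -2.6, "az": 18, "jaw": 0},
  {"x": -14, "y": -15, "z": -2.6, "az": 28, "jaw": 0},
  {"x": -18, "y": -20, "z": -2.6, "az": 38, "jaw": 0},
  {"x": -22, "y": -25, "z": -2.6, "az": 48, "jaw": 0},
  {"x": -26, "y": -30, "z": -2.6, "az": 58, "jaw": 0},
  {"x": -30, "y": -36, "z": -2.6, "az": 68, "jaw": 0},
  {"x": -34, "y": -41, "z": -2.6, "az": 78, "jaw": 0},
  {"x": -38, "y": -46, "z": -2.6, "az": 88, "jaw": 0},
  {"x": -41, "y": -51, "z": -2.6, "az": 97, "jaw": 0},
])

```text
invalid input
```

```bash
cat >> h.py <<'E'
def goal(p,xdeg,s=None):
    s=s or st(); q=np.array(s['orientation']); Rt=R.from_quat(q[[1,2,3,0]]); a=np.radians(xdeg)
    Rg=R.from_matrix(np.array([[np.cos(a),np.sin(a),0],[np.sin(a),-np.cos(a),0],[0,0,-1]]))
    print('goal',tool(p,s).round(2),np.degrees((Rt.inv()*Rg).as_rotvec()).round(2))
def show():
    s=st(); q=np.array(s['orientation']); m=R.from_quat(q[[1,2,3,0]]).as_matrix()
    print('t',round(s['time'],2),'p',np.round(s['eef_pos'],4),'xang',np.degrees(np.arctan2(m[1,0],m[0,0])).round(2),'zax',m[:,2].round(3),'F',np.round(s['contact_force'],2),'M',np.round(s['wrist_torque'],3),'w',round(s['width'],4),'ff',np.round(s['finger_force'],1),'q7',round(s['q'][6],2)); return s
E
python3 -c "
from h import *
s=show(); goal([.46,-.187,.22],60,s)"
```

```text
t 0.1 p [0.2533 0.5976 0.1931] xang 157.04 zax [-0.001 -0.002 -1.   ] F [ 0.2  -0.36 -0.  ] M [ 0.033 -0.013 -0.01 ] w 0.0857 ff 0.0 q7 -0.05
goal [-49.64 -64.18  -2.53] [-0.1   0.13 97.04]
```

Call:
play_rows([
  {"x": -5, "y": -5, "z": -2.6, "ax": 0, "ay": 0, "az": 8, "jaw": 0},
  {"x": -10, "y": -10, "z": -2.6, "ax": 0, "ay": 0, "az": 18, "jaw": 0},
  {"x": -14, "y": -15, "z": -2.6, "ax": 0, "ay": 0, "az": 28, "jaw": 0},
  {"x": -18, "y": -20, "z": -2.6, "ax": 0, "ay": 0, "az": 38, "jaw": 0},
  {"x": -22, "y": -25, "z": -2.6, "ax": 0, "ay": 0, "az": 48, "jaw": 0},
  {"x": -26, "y": -30, "z": -2.6, "ax": 0, "ay": 0, "az": 58, "jaw": 0},
  {"x": -30, "y": -36, "z": -2.6, "ax": 0, "ay": 0, "az": 68, "jaw": 0},
  {"x": -34, "y": -41, "z": -2.6, "ax": 0, "ay": 0, "az": 78, "jaw": 0},
  {"x": -38, "y": -46, "z": -2.6, "ax": 0, "ay": 0, "az": 88, "jaw": 0},
  {"x": -41, "y": -51, "z": -2.6, "ax": 0, "ay": 0, "az": 97, "jaw": 0},
], grip_force=40)

```text
time: 1.35
eef_pos: [0.4256, 0.0009, 0.2203]
orientation: [-0.0, 0.867, 0.498, 0.0]
contact_force: [1.3, 0.9, 0.6]
width: 0.0852
finger_force: 0.0
```

```bash
python3 -c "
from h import *
s=show(); goal([.46,-.187,.22],60,s)"
```

```text
t 1.35 p [0.4256 0.0009 0.2203] xang 59.75 zax [ 0.001  0.001 -1.   ] F [1.29 0.88 0.61] M [ 0.038 -0.096  0.013] w 0.0852 ff 0.0 q7 -0.7
goal [-14.5   12.44   0.02] [ 0.01 -0.04 -0.25]
```

Call:
play_rows([
  {"x": -5, "y": 4, "z": 0, "ax": 0, "ay": 0, "az": 0, "jaw": 0},
  {"x": -10, "y": 8, "z": 0, "ax": 0, "ay": 0, "az": 0, "jaw": 0},
  {"x": -14.5, "y": 12.4, "z": 0, "ax": 0, "ay": 0, "az": 0, "jaw": 0},
  {"x": -14.5, "y": 12.4, "z": 0, "ax": 0, "ay": 0, "az": 0, "jaw": 0},
  {"x": -14.5, "y": 12.4, "z": 0, "ax": 0, "ay": 0, "az": 0, "jaw": 0},
  {"x": -14.5, "y": 12.4, "z": 0, "ax": 0, "ay": 0, "az": 0, "jaw": 0},
  {"x": -14.5, "y": 12.4, "z": 0, "ax": 0, "ay": 0, "az": 0, "jaw": 0},
  {"x": -14.5, "y": 12.4, "z": 0, "ax": 0, "ay": 0, "az": 0, "jaw": 0},
  {"x": -14.5, "y": 12.4, "z": 0, "ax": 0, "ay": 0, "az": 0, "jaw": 0},
  {"x": -14.5, "y": 12.4, "z": 0, "ax": 0, "ay": 0, "az": 0, "jaw": 0},
], grip_force=40)

```text
time: 2.6
eef_pos: [0.4606, -0.1845, 0.2204]
orientation: [-0.0, 0.866, 0.5, 0.0]
contact_force: [0.5, 0.0, 0.8]
width: 0.0857
finger_force: 0.0
```

```bash
python3 -c "
from h import *
s=show(); c,p,d=snap('wrist','w1'); 
T=np.array(c['pose']); e=np.array([.481,-.153,.09]); x=T[:3,:3].T@(e-T[:3,3]); print(x[:2]/x[2]*c['fx']+[c['cx'],c['cy']])"
```

```text
t 2.6 p [ 0.4606 -0.1845  0.2204] xang 60.05 zax [ 0.  0. -1.] F [0.53 0.   0.77] M [-0.024 -0.013 -0.043] w 0.0857 ff 0.0 q7 -0.16
[278.15218337 158.06948803]
```

View pics/w1.png

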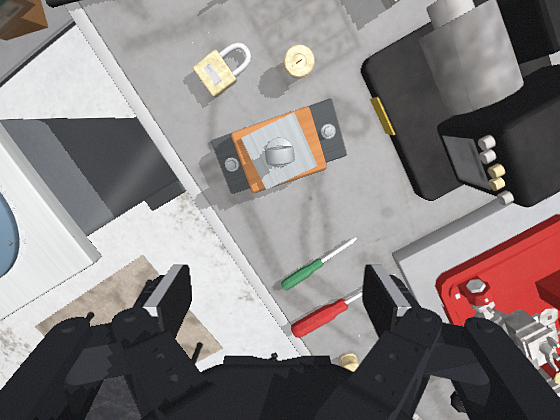

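The ring is at about (280,152), elongated nearly horizontally, so the bore is close to the tool x axis (60°). I'll enlarge it and use depth for its top.

```bash
python3 - <<'E'
from h import *
z=np.load('pics/w1.npz'); p=z['p'][115:190,230:330,::-1]; cv2.imwrite('pics/c3.png',cv2.resize(p,(800,600),interpolation=cv2.INTER_CUBIC))
d=z['d']; pts=[]
for v in range(115,190):
  for u in range(230,330):
    if d[v,u]>0: pts.append(atd(z,d,u,v))
pts=np.array(pts)
for lo,hi in((.076,.11),(.085,.11),(.092,.11)):
  r=pts[(pts[:,2]>lo)&(pts[:,2]<hi)]
  m=cv2.minAreaRect((r[:,:2]*1000).astype(np.float32)); print(lo,len(r),m,r.mean(0).round(4),r[:,2].max())
pl=pts[(pts[:,2]>.05)&(pts[:,2]<.062)]; print(cv2.minAreaRect((pl[:,:2]*1000).astype(np.float32)),np.median(pl[:,2]))
E
```

```text
0.076 497 ((483.87750244140625, -150.33969116210938), (16.99445915222168, 29.909976959228516), 66.27228546142578) [ 0.4841 -0.1501  0.0972] 0.10276164921766623
0.085 469 ((483.6351318359375, -150.8632354736328), (15.941253662109375, 29.882265090942383), 66.6365737915039) [ 0.484  -0.1505  0.0982] 0.10276164921766623
0.092 436 ((483.66741943359375, -150.83056640625), (15.926639556884766, 27.82842445373535), 66.27228546142578) [ 0.4838 -0.1505  0.0988] 0.10276164921766623
((483.50482177734375, -150.89312744140625), (72.85516357421875, 93.73780059814453), 78.46703338623047) 0.05575642455333621
```

View pics/c3.png

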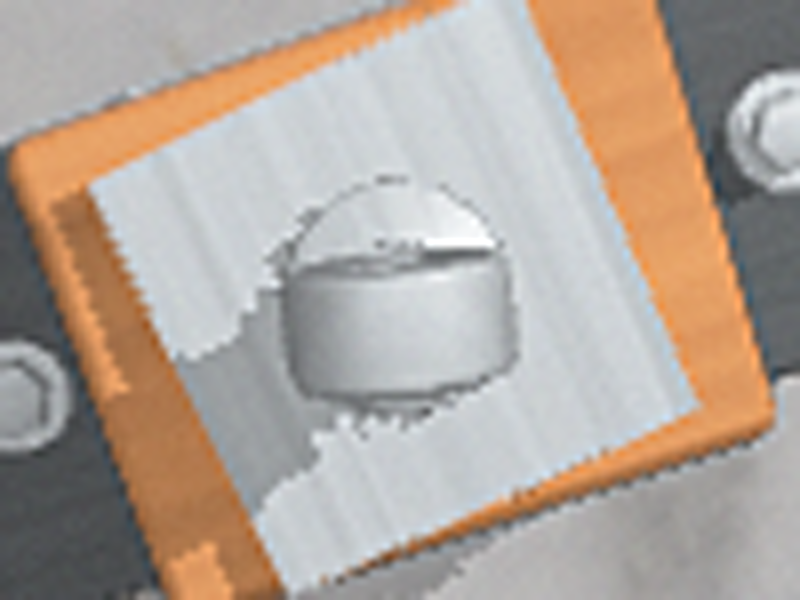

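Depth gives the ring centre at (0.4837, -0.1507) with the bore at 66.5°. The ring measures 16 × 30 mm with its top at 0.102, which matches the sizes given. Next I go above the screwdriver.

Call:
play_rows([
  {"x": -5, "y": 2, "z": 0, "ax": 0, "ay": 0, "az": 10, "jaw": 0.3},
  {"x": -10, "y": 4, "z": 2, "ax": 0, "ay": 0, "az": 20, "jaw": 0.4},
  {"x": -15, "y": 6, "z": 4, "ax": 0, "ay": 0, "az": 30, "jaw": 0.4},
  {"x": -18, "y": 7, "z": 6, "ax": 0, "ay": 0, "az": 40, "jaw": 0.4},
  {"x": -21.1, "y": 7.5, "z": 8, "ax": 0, "ay": 0, "az": 50, "jaw": 0.4},
  {"x": -21.1, "y": 7.5, "z": 10, "ax": 0, "ay": 0, "az": 56, "jaw": 0.4},
  {"x": -21.1, "y": 7.5, "z": 10, "ax": 0, "ay": 0, "az": 56, "jaw": 0.4},
  {"x": -21.1, "y": 7.5, "z": 10, "ax": 0, "ay": 0, "az": 56, "jaw": 0.4},
  {"x": -21.1, "y": 7.5, "z": 10, "ax": 0, "ay": 0, "az": 56, "jaw": 0.4},
  {"x": -21.1, "y": 7.5, "z": 10, "ax": 0, "ay": 0, "az": 56, "jaw": 0.4},
], grip_force=40)

```text
time: 3.9
eef_pos: [0.4211, -0.4049, 0.1212]
orientation: [0.0, 0.999, 0.036, 0.001]
contact_force: [-0.1, -0.4, 0.1]
width: 0.0514
finger_force: 0.0
```

```bash
python3 - <<'E'
from h import *
s=show(); c,p,d=snap('wrist','w2')
hsv=cv2.cvtColor(p,cv2.COLOR_RGB2HSV); m=((hsv[...,0]<8)|(hsv[...,0]>172))&(hsv[...,1]>150)&(hsv[...,2]>60)
P=np.array([atd(c,d,u,v) for v,u in zip(*np.nonzero(m&(d>0)))])
P=P[(P[:,2]<.03)&(P[:,2]>.008)&(P[:,0]<.5)&(abs(P[:,1]+.405)<.04)]
print(len(P),cv2.minAreaRect((P[:,:2]*1000).astype(np.float32)),P.min(0),P.max(0))
E
```

```text
t 3.9 p [ 0.4211 -0.4049  0.1212] xang 4.12 zax [ 0.002 -0.    -1.   ] F [-0.12 -0.41  0.08] M [-0.027  0.027 -0.025] w 0.0514 ff 0.0 q7 -0.36
1860 ((409.83074951171875, -405.7063293457031), (93.79634094238281, 22.364328384399414), 4.836400508880615) [ 0.36316331 -0.42007466  0.00972652] [ 0.45700963 -0.39367266  0.02502261]
```

View pics/w2.png

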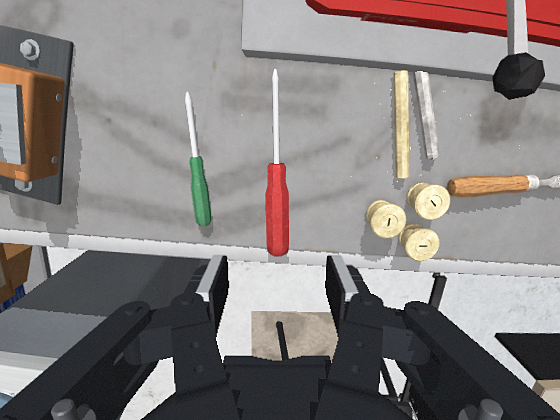

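The screwdriver lies directly ahead, with the handle measuring 94 × 22 mm and centred at (0.410, -0.406). I descend and grip.

Call:
play_rows([
  {"x": 0, "y": 0, "z": 4, "ax": 0, "ay": 0, "az": -0.7, "jaw": 0.4},
  {"x": 0, "y": 0, "z": 8, "ax": 0, "ay": 0, "az": -0.7, "jaw": 0.4},
  {"x": 0, "y": 0, "z": 10.8, "ax": 0, "ay": 0, "az": -0.7, "jaw": 0.4},
  {"x": 0, "y": 0, "z": 11.7, "ax": 0, "ay": 0, "az": -0.7, "jaw": 0.4},
  {"x": 0, "y": 0, "z": 11.7, "ax": 0, "ay": 0, "az": -0.7, "jaw": 0.4},
  {"x": 0, "y": 0, "z": 11.7, "ax": 0, "ay": 0, "az": -0.7, "jaw": 0.9},
  {"x": 0, "y": 0, "z": 11.7, "ax": 0, "ay": 0, "az": -0.7, "jaw": 0.9},
  {"x": 0, "y": 0, "z": 11.7, "ax": 0, "ay": 0, "az": -0.7, "jaw": 0.9},
  {"x": 0, "y": 0, "z": 11.7, "ax": 0, "ay": 0, "az": -0.7, "jaw": 0.9},
  {"x": 0, "y": 0, "z": 11.7, "ax": 0, "ay": 0, "az": -0.7, "jaw": 0.9},
], grip_force=60)

```text
time: 5.2
eef_pos: [0.4203, -0.4049, 0.0035]
orientation: [0.0, 0.999, 0.041, 0.0]
contact_force: [-0.5, -0.0, -0.3]
width: 0.0087
finger_force: 0.0
```

```bash
python3 -c "
from h import *
s=show()"
```

```text
t 5.2 p [ 0.4203 -0.4049  0.0035] xang 4.74 zax [ 0. -0. -1.] F [-0.51 -0.03 -0.34] M [ 0.009  0.026 -0.084] w 0.0087 ff 0.0 q7 -0.24
```

The jaws closed past the handle with no force on the pads, so I look again.

```bash
python3 -c "
from h import *
snap('wrist','w3')"
```

```text
(no output)
```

View pics/w3.png

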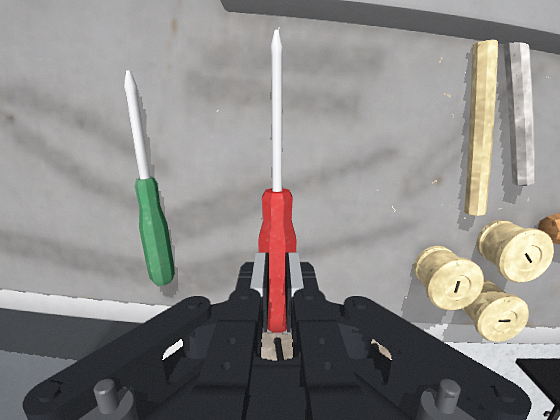

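```bash
python3 - <<'E'
from h import *
z=np.load('pics/w3.npz'); d=z['d']
for v in (40,120,180,200,220,240,255,270,285,300,315,325):
    print(v,[ (u,*(atd(z,d,u,v)*1000).round(0).astype(int)) for u in ((277,) if v<190 else (262,268,278,288,294))])
p=z['p']
for v in (260,270,280,300): print(v,[tuple(int(x) for x in p[v,u]) for u in range(252,306,3)])
s=show()
E
```

```text
40 [(277, np.int64(536), np.int64(-395), np.int64(14))]
120 [(277, np.int64(496), np.int64(-399), np.int64(14))]
180 [(277, np.int64(463), np.int64(-401), np.int64(14))]
200 [(262, np.int64(451), np.int64(-394), np.int64(15)), (268, np.int64(452), np.int64(-397), np.int64(20)), (278, np.int64(453), np.int64(-403), np.int64(21)), (288, np.int64(453), np.int64(-409), np.int64(17)), (294, np.int64(448), np.int64(-414), np.int64(-1))]
220 [(262, np.int64(433), np.int64(-394), np.int64(0)), (268, np.int64(440), np.int64(-398), np.int64(19)), (278, np.int64(441), np.int64(-404), np.int64(21)), (288, np.int64(440), np.int64(-410), np.int64(17)), (294, np.int64(435), np.int64(-415), np.int64(0))]
240 [(262, np.int64(427), np.int64(-395), np.int64(17)), (268, np.int64(429), np.int64(-399), np.int64(22)), (278, np.int64(429), np.int64(-405), np.int64(22)), (288, np.int64(430), np.int64(-411), np.int64(21)), (294, np.int64(428), np.int64(-415), np.int64(17))]
255 [(262, np.int64(431), np.int64(-397), np.int64(47)), (268, np.int64(431), np.int64(-400), np.int64(46)), (278, np.int64(420), np.int6
[... 2012 characters left out ...]
, (39, 40, 44)]
280 [(176, 179, 183), (171, 174, 176), (169, 173, 176), (173, 177, 179), (35, 36, 37), (11, 16, 18), (157, 53, 53), (214, 76, 73), (213, 74, 69), (211, 70, 70), (217, 69, 70), (30, 18, 14), (40, 41, 44), (189, 193, 196), (170, 172, 178), (171, 175, 176), (173, 176, 179), (23, 27, 30)]
300 [(47, 47, 51), (44, 45, 49), (43, 49, 51), (41, 44, 47), (60, 60, 63), (10, 19, 19), (225, 108, 106), (214, 76, 74), (217, 79, 76), (212, 68, 68), (212, 77, 74), (86, 31, 32), (63, 62, 64), (38, 34, 40), (43, 46, 51), (47, 48, 53), (46, 47, 50), (42, 45, 48)]
t 5.25 p [ 0.4202 -0.4049  0.0034] xang 4.74 zax [ 0.  0. -1.] F [-0.65  0.14 -0.64] M [-0.023 -0.029  0.018] w 0.0088 ff 0.0 q7 -0.24
```

```bash
python3 - <<'E'
from h import *
z=np.load('pics/w3.npz'); d=z['d']
for u in (256,260,264,292,296):
  print(u,[ (v,*(atd(z,d,u,v)*1000).round(0).astype(int).tolist()) for v in range(236,262,2)])
z=np.load('pics/w2.npz'); d=z['d']
for u in (206,212,345): print(u,[ (v,*(atd(z,d,u,v)*1000).round(0).astype(int).tolist()) for v in range(248,300,5)])
E
```

```text
256 [(236, 421, -391, -1), (238, 421, -391, 1), (240, 419, -391, 1), (242, 418, -391, 0), (244, 416, -391, 0), (246, 415, -391, 1), (248, 413, -391, 0), (250, 412, -392, 0), (252, 411, -392, 1), (254, 431, -393, 46), (256, 431, -394, 48), (258, 431, -394, 50), (260, 431, -394, 52)]
260 [(236, 429, -394, 16), (238, 428, -394, 18), (240, 427, -394, 18), (242, 425, -394, 17), (244, 424, -394, 18), (246, 423, -394, 18), (248, 422, -395, 18), (250, 420, -395, 17), (252, 419, -395, 17), (254, 431, -395, 47), (256, 431, -396, 48), (258, 431, -396, 50), (260, 431, -396, 52)]
264 [(236, 430, -396, 18), (238, 429, -397, 21), (240, 427, -397, 19), (242, 426, -397, 20), (244, 425, -397, 19), (246, 424, -397, 20), (248, 422, -397, 19), (250, 422, -397, 21), (252, 420, -397, 21), (254, 431, -397, 46), (256, 431, -398, 49), (258, 432, -398, 52), (260, 431, -398, 52)]
292 [(236, 431, -413, 18), (238, 430, -413, 18), (240, 428, -413, 18), (242, 428, -413, 20), (244, 426, -413, 19), (246, 425, -414, 20), (248, 424, -414, 20), (250, 422, -414, 19), (252, 421, -414, 19), (254, 433, -411, 47), (256, 432,
[... 405 characters left out ...]
 -2), (263, -104, -143, -829), (268, 426, -370, 172), (273, 431, -373, 184), (278, 430, -374, 188), (283, 430, -374, 192), (288, 430, -375, 195), (293, 430, -376, 199), (298, 428, -376, 199)]
212 [(248, 356, -337, -2), (253, 350, -337, -2), (258, 430, -372, 168), (263, 430, -373, 174), (268, 430, -374, 178), (273, 431, -375, 184), (278, 431, -376, 188), (283, 431, -377, 192), (288, 431, -378, 196), (293, 430, -378, 199), (298, 428, -378, 199)]
345 [(248, 367, -484, 1), (253, 359, -486, -4), (258, 354, -487, -3), (263, 348, -487, -2), (268, 435, -435, 179), (273, 435, -434, 184), (278, 435, -433, 188), (283, 435, -432, 192), (288, 434, -432, 195), (293, 434, -431, 199), (298, 432, -431, 200)]
```

The depth shows the finger tips about 43 mm above the reported TCP height (46 mm up when the TCP reads 3 mm), so nothing was touched. I reopen, go 4.3 cm lower and grip.

Call:
play_rows([
  {"x": 0.2, "y": 0, "z": 0, "ax": 0, "ay": 0, "az": 0, "jaw": 0.4},
  {"x": 0.2, "y": 0, "z": 0, "ax": 0, "ay": 0, "az": 0, "jaw": 0.4},
  {"x": 0.2, "y": 0, "z": 0, "ax": 0, "ay": 0, "az": 0, "jaw": 0.4},
  {"x": 0.2, "y": 0, "z": 0, "ax": 0, "ay": 0, "az": 0, "jaw": 0.4},
  {"x": 0.2, "y": 0, "z": 1.5, "ax": 0, "ay": 0, "az": 0, "jaw": 0.4},
  {"x": 0.2, "y": 0, "z": 3, "ax": 0, "ay": 0, "az": 0, "jaw": 0.4},
  {"x": 0.2, "y": 0, "z": 3.8, "ax": 0, "ay": 0, "az": 0, "jaw": 0.4},
  {"x": 0.2, "y": 0, "z": 4.3, "ax": 0, "ay": 0, "az": 0, "jaw": 0.4},
  {"x": 0.2, "y": 0, "z": 4.3, "ax": 0, "ay": 0, "az": 0, "jaw": 0.6},
  {"x": 0.2, "y": 0, "z": 4.3, "ax": 0, "ay": 0, "az": 0, "jaw": 0.6},
], grip_force=60)

```text
time: 6.5
eef_pos: [0.4228, -0.4063, -0.0376]
orientation: [0.001, 0.999, 0.041, 0.001]
contact_force: [-1.5, 1.5, 10.2]
width: 0.034
finger_force: 5.3
```

Call:
play_rows([
  {"x": 0, "y": 0, "z": 0, "ax": 0, "ay": 0, "az": 0, "jaw": 1},
  {"x": 0, "y": 0, "z": 0, "ax": 0, "ay": 0, "az": 0, "jaw": 1},
  {"x": 0, "y": 0, "z": 0, "ax": 0, "ay": 0, "az": 0, "jaw": 1},
  {"x": 0, "y": 0, "z": 0, "ax": 0, "ay": 0, "az": 0, "jaw": 1},
  {"x": 0, "y": 0, "z": 0, "ax": 0, "ay": 0, "az": 0, "jaw": 1},
  {"x": 0, "y": 0, "z": 0, "ax": 0, "ay": 0, "az": 0, "jaw": 1},
  {"x": 0, "y": 0, "z": 0, "ax": 0, "ay": 0, "az": 0, "jaw": 1},
  {"x": 0, "y": 0, "z": -1, "ax": 0, "ay": 0, "az": 0, "jaw": 1},
  {"x": 0, "y": 0, "z": -4, "ax": 0, "ay": 0, "az": 0, "jaw": 1},
  {"x": 0, "y": 0, "z": -8, "ax": 0, "ay": 0, "az": 0, "jaw": 1},
], grip_force=80)

```text
time: 7.75
eef_pos: [0.4212, -0.4036, 0.0399]
orientation: [-0.001, 0.999, 0.041, -0.001]
contact_force: [0.5, 0.0, -0.7]
width: 0.0208
finger_force: 78.4
```

```bash
python3 -c "
from h import *
s=show()"
```

```text
t 7.75 p [ 0.4212 -0.4036  0.0399] xang 4.74 zax [-0.003  0.002 -1.   ] F [ 0.51  0.01 -0.68] M [-0.019 -0.073 -0.038] w 0.0208 ff 78.4 q7 -0.28
```

The handle is gripped (78 N on the pads, 21 mm opening). I move to the pre-insertion pose, slightly high, with the blade pointing at the ring.

Call:
play_rows([
  {"x": 0, "y": -3, "z": -2, "ax": 0, "ay": 0, "az": 0, "jaw": 1},
  {"x": 0, "y": -6, "z": -2, "ax": 0, "ay": 0, "az": -8, "jaw": 1},
  {"x": 0, "y": -9, "z": -2, "ax": 0, "ay": 0, "az": -18, "jaw": 1},
  {"x": 1, "y": -11, "z": -2, "ax": 0, "ay": 0, "az": -28, "jaw": 1},
  {"x": 1.4, "y": -11.7, "z": -2, "ax": 0, "ay": 0, "az": -38, "jaw": 1},
  {"x": 1.4, "y": -11.7, "z": -2, "ax": 0, "ay": 0, "az": -48, "jaw": 1},
  {"x": 1.4, "y": -11.7, "z": -2, "ax": 0, "ay": 0, "az": -57, "jaw": 1},
  {"x": 1.4, "y": -11.7, "z": -2, "ax": 0, "ay": 0, "az": -61.8, "jaw": 1},
  {"x": 1.4, "y": -11.7, "z": -2, "ax": 0, "ay": 0, "az": -61.8, "jaw": 1},
  {"x": 1.4, "y": -11.7, "z": -2, "ax": 0, "ay": 0, "az": -61.8, "jaw": 1},
], grip_force=100)

```text
time: 9.0
eef_pos: [0.4262, -0.287, 0.0602]
orientation: [-0.0, 0.837, 0.548, -0.0]
contact_force: [0.2, 0.8, -1.7]
width: 0.0206
finger_force: 100.8
```

```bash
cat > m.py <<'E'
from h import *
def meas(f):
    s=show(); c,p,d=snap('wrist',f)
    # all points in tool frame near the shank
    v,u=np.nonzero(d>0); K=np.array([[c['fx'],0,c['cx']],[0,c['fy'],c['cy']],[0,0,1.]])
    xy=cv2.undistortPoints(np.stack([u,v],1).astype(float)[:,None],K,np.array([float(c['k1']),0,0,0,0]))[:,0]
    D=d[v,u][:,None]; T=np.array(c['pose']); W=(np.c_[xy,np.ones(len(xy))]*D)@T[:3,:3].T+T[:3,3]
    return s,W,tool(W,s)*10  # mm
E
python3 - <<'E'
from m import *
s,W,t=meas('w4')
k=(t[:,0]>38)&(abs(t[:,1])<10)&(t[:,2]<-45)&(t[:,2]>-75)
a=t[k]
for lo in range(38,126,6):
    b=a[(a[:,0]>=lo)&(a[:,0]<lo+6)]
    if len(b): print(lo,len(b),'y',b[:,1].min().round(1),b[:,1].max().round(1),np.median(b[:,1]).round(2),'ztop',np.percentile(b[:,2],10).round(2),'xmax',b[:,0].max().round(1))
r=W[(W[:,2]>.085)&(np.hypot(W[:,0]-.4837,W[:,1]+.1507)<.022)]; 
if len(r): print(cv2.minAreaRect((r[:,:2]*1000).astype(np.float32)),r[:,2].max())
E
```

```text
t 9.0 p [ 0.4262 -0.287   0.0602] xang 66.45 zax [-0.  0. -1.] F [ 0.24  0.78 -1.68] M [ 0.048 -0.049  0.079] w 0.0206 ff 100.8 q7 0.42
38 157 y -1.6 3.5 0.72 ztop -51.09 xmax 44.0
44 158 y -1.5 3.4 1.16 ztop -51.04 xmax 50.0
50 169 y -1.5 3.9 1.15 ztop -51.11 xmax 56.0
56 180 y -1.5 3.8 1.14 ztop -51.17 xmax 62.0
62 182 y -1.5 3.8 1.13 ztop -50.92 xmax 68.0
68 191 y -1.4 4.1 1.12 ztop -51.05 xmax 73.8
74 208 y -1.4 4.1 1.32 ztop -51.07 xmax 79.9
80 209 y -1.4 4.1 1.11 ztop -51.0 xmax 85.9
86 220 y -1.4 4.0 1.49 ztop -50.96 xmax 92.0
92 230 y -1.4 4.4 1.49 ztop -51.01 xmax 98.0
98 242 y -1.3 4.4 1.48 ztop -50.79 xmax 104.0
104 255 y -1.3 4.7 1.48 ztop -51.28 xmax 110.0
110 201 y -1.3 4.6 1.46 ztop -50.93 xmax 116.0
116 48 y 0.3 3.4 1.84 ztop -49.49 xmax 118.5
```

View pics/w4.png

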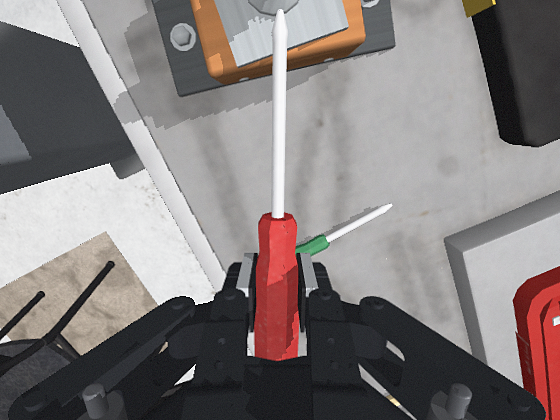

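The shank is level, with its axis 47.6 mm above the TCP, about 1.4 mm to the side, and the tip 118.5 mm ahead. I shift sideways, lower it, advance to just before the mouth, and re-measure.

Call:
play_rows([
  {"x": 0, "y": -0.3, "z": 1, "ax": 0, "ay": 0, "az": 0, "jaw": 1},
  {"x": 0, "y": -0.3, "z": 2.1, "ax": 0, "ay": 0, "az": 0, "jaw": 1},
  {"x": 0.7, "y": -0.3, "z": 2.1, "ax": 0, "ay": 0, "az": 0, "jaw": 1},
  {"x": 1.5, "y": -0.3, "z": 2.1, "ax": 0, "ay": 0, "az": 0, "jaw": 1},
  {"x": 1.5, "y": -0.3, "z": 2.1, "ax": 0, "ay": 0, "az": 0, "jaw": 1},
  {"x": 1.5, "y": -0.3, "z": 2.1, "ax": 0, "ay": 0, "az": 0, "jaw": 1},
  {"x": 1.5, "y": -0.3, "z": 2.1, "ax": 0, "ay": 0, "az": 0, "jaw": 1},
  {"x": 1.5, "y": -0.3, "z": 2.1, "ax": 0, "ay": 0, "az": 0, "jaw": 1},
  {"x": 1.5, "y": -0.3, "z": 2.1, "ax": 0, "ay": 0, "az": 0, "jaw": 1},
  {"x": 1.5, "y": -0.3, "z": 2.1, "ax": 0, "ay": 0, "az": 0, "jaw": 1},
], grip_force=100)

```text
time: 10.3
eef_pos: [0.4297, -0.2721, 0.0394]
orientation: [-0.0, 0.836, 0.549, -0.0]
contact_force: [-0.9, 0.7, -0.4]
width: 0.0201
finger_force: 100.7
```

```bash
python3 - <<'E'
from m import *
s,W,t=meas('w5')
k=(t[:,0]>38)&(abs(t[:,1])<10)&(t[:,2]<-45)&(t[:,2]>-75)&(t[:,0]<116)
a=t[k]; print('shank y',np.polyfit(a[:,0],a[:,1],1).round(4),'top',np.percentile(a[:,2],5).round(2))
tp=[.5*(a[(a[:,0]>lo)&(a[:,0]<lo+8),1].min()+a[(a[:,0]>lo)&(a[:,0]<lo+8),1].max()) for lo in(40,70,100)]; print(np.round(tp,2))
e=tool([.4837,-.1507,.087],s)*10; print('eye',e.round(1))
r=t[(t[:,0]>e[0]-12)&(abs(t[:,1]-e[1])<18)&(t[:,2]<e[2]-2)]
if len(r): print('ring pts',len(r),r.min(0).round(1),r.max(0).round(1), np.median(r[r[:,0]<r[:,0].min()+6],axis=0).round(1))
E
```

```text
t 10.3 p [ 0.4297 -0.2721  0.0394] xang 66.53 zax [-0. -0. -1.] F [-0.86  0.67 -0.44] M [-0.034  0.047  0.01 ] w 0.0201 ff 100.7 q7 0.42
shank y [0.0097 0.5144] top -51.25
[0.95 1.35 1.66]
eye [132.9   1.2 -47.6]
```

View pics/w5.png

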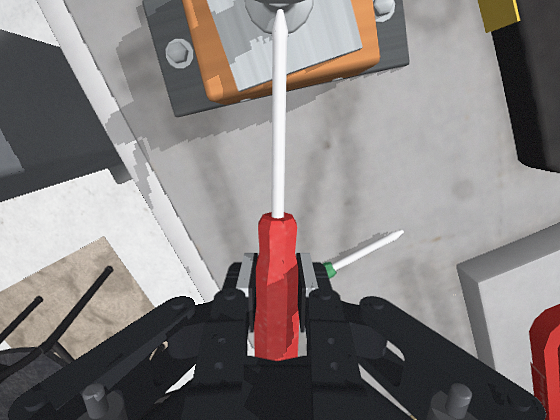

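The tip points at the middle of the collar (279 against 280 px), and the numbers agree within 0.5 mm. I push in gently.

Call:
play_rows([
  {"x": 0.3, "y": 0, "z": 0, "ax": 0, "ay": 0, "az": 0, "jaw": 1},
  {"x": 0.6, "y": 0, "z": 0, "ax": 0, "ay": 0, "az": 0, "jaw": 1},
  {"x": 0.9, "y": 0, "z": 0, "ax": 0, "ay": 0, "az": 0, "jaw": 1},
  {"x": 1.2, "y": 0, "z": 0, "ax": 0, "ay": 0, "az": 0, "jaw": 1},
  {"x": 1.5, "y": 0, "z": 0, "ax": 0, "ay": 0, "az": 0, "jaw": 1},
  {"x": 1.8, "y": 0, "z": 0, "ax": 0, "ay": 0, "az": 0, "jaw": 1},
  {"x": 2.1, "y": 0, "z": 0, "ax": 0, "ay": 0, "az": 0, "jaw": 1},
  {"x": 2.4, "y": 0, "z": 0, "ax": 0, "ay": 0, "az": 0, "jaw": 1},
  {"x": 2.7, "y": 0, "z": 0, "ax": 0, "ay": 0, "az": 0, "jaw": 1},
  {"x": 3, "y": 0, "z": 0, "ax": 0, "ay": 0, "az": 0, "jaw": 1},
], grip_force=100)

```text
time: 11.6
eef_pos: [0.4417, -0.2443, 0.0394]
orientation: [-0.0, 0.836, 0.549, -0.0]
contact_force: [0.7, -0.4, -1.9]
width: 0.02
finger_force: 100.7
```

```bash
python3 -c "
from m import *
s,W,t=meas('w6'); a=t[(t[:,0]>38)&(t[:,0]<80)&(abs(t[:,1])<10)&(t[:,2]<-45)&(t[:,2]>-75)]; print(np.polyfit(a[:,0],a[:,1],1),np.percentile(a[:,2],5)); e=tool([.4837,-.1507,.087],s)*10; print(e)
f=t[(t[:,0]>20)&(t[:,0]<45)&(abs(t[:,1])<8)&(t[:,2]<-53)]; print('handle front x',f[:,0].max())
r=t[(abs(t[:,0]-e[0])<14)&(abs(t[:,1]-e[1])<20)&(t[:,2]<-55)]; print(len(r),cv2.minAreaRect(r[:,:2].astype(np.float32)) if len(r) else 0)"
```

```text
t 11.6 p [ 0.4417 -0.2443  0.0394] xang 66.54 zax [-0.  0. -1.] F [ 0.67 -0.43 -1.88] M [-0.03  -0.025 -0.023] w 0.02 ff 100.7 q7 0.35
[0.00932742 0.54438785] -51.26270296326668
[102.5929395    1.21847868 -47.63510403]
handle front x 33.89608672628236
3069 ((102.01577758789062, 1.5260906219482422), (16.178808212280273, 26.133481979370117), 0.42749589681625366)
```

In the ring: the depth shows it centred at tool x = 102 mm, y = 1.5, with the tip 16 mm past. I push further.

Call:
play_rows([
  {"x": 0.4, "y": 0, "z": 0, "ax": 0, "ay": 0, "az": 0, "jaw": 1},
  {"x": 0.8, "y": 0, "z": 0, "ax": 0, "ay": 0, "az": 0, "jaw": 1},
  {"x": 1.2, "y": 0, "z": 0, "ax": 0, "ay": 0, "az": 0, "jaw": 1},
  {"x": 1.6, "y": 0, "z": 0, "ax": 0, "ay": 0, "az": 0, "jaw": 1},
  {"x": 2, "y": 0, "z": 0, "ax": 0, "ay": 0, "az": 0, "jaw": 1},
  {"x": 2.4, "y": 0, "z": 0, "ax": 0, "ay": 0, "az": 0, "jaw": 1},
  {"x": 2.9, "y": 0, "z": 0, "ax": 0, "ay": 0, "az": 0, "jaw": 1},
  {"x": 2.9, "y": 0, "z": 0, "ax": 0, "ay": 0, "az": 0, "jaw": 1},
  {"x": 2.9, "y": 0, "z": 0, "ax": 0, "ay": 0, "az": 0, "jaw": 1},
  {"x": 2.9, "y": 0, "z": 0, "ax": 0, "ay": 0, "az": 0, "jaw": 1},
], grip_force=100)

```text
time: 12.9
eef_pos: [0.4531, -0.2182, 0.0394]
orientation: [0.0, 0.836, 0.548, -0.0]
contact_force: [-0.2, -0.2, -1.3]
width: 0.0205
finger_force: 100.7
```

```bash
cat > turn.py <<'E'
# step A (total deg cw this call): rows relative to the current pose, circling the eye
import sys
from m import *
E0=np.array([.4837,-.1507])
def tq(n=6):
    L=[]
    for i in range(n):
        s=st(); r=np.array(s['eef_pos'][:2])-E0; F=s['contact_force']; L.append((s['wrist_torque'][2],r[0]*F[1]-r[1]*F[0]))
        eyes.capture('top') if i<n-1 else 0
    L=np.array(L); print('Mz',L[:,0].mean().round(3),'rxF',L[:,1].mean().round(3),'sum',L.sum(1).mean().round(3),'sd',L.sum(1).std().round(3))
def rows(ex,ey,A):
    for f in (.25,.5,.75,1):
        a=np.radians(A*f); c,s_=np.cos(a),np.sin(a)
        # tool frame: z down, cw from above = +az ; rotate TCP about the eye (ex,ey cm)
        x=ex-(c*ex-s_*ey); y=ey-(s_*ex+c*ey); print(f,'x %.2f y %.2f az %.1f'%(x,y,A*f))
E
python3 - <<'E'
from turn import *
s=show(); e=tool([.4837,-.1507,.087],s); print(e); tq(); rows(7.35,0.13,20);rows(7.35,0.13,12);rows(7.35,.13,5)
E
```

```text
t 12.9 p [ 0.4531 -0.2182  0.0394] xang 66.52 zax [-0. -0. -1.] F [-0.22 -0.19 -1.28] M [0.045 0.069 0.002] w 0.0205 ff 100.7 q7 0.29
[ 7.40575381  0.1200099  -4.76224386]
Mz 0.015 rxF 0.012 sum 0.027 sd 0.064
0.25 x 0.04 y -0.64 az 5.0
0.5 x 0.13 y -1.27 az 10.0
0.75 x 0.28 y -1.90 az 15.0
1 x 0.49 y -2.51 az 20.0
0.25 x 0.02 y -0.38 az 3.0
0.5 x 0.05 y -0.77 az 6.0
0.75 x 0.11 y -1.15 az 9.0
1 x 0.19 y -1.53 az 12.0
0.25 x 0.00 y -0.16 az 1.2
0.5 x 0.01 y -0.32 az 2.5
0.75 x 0.02 y -0.48 az 3.8
1 x 0.04 y -0.64 az 5.0
```

The shank is through the ring with hardly any side force. I take up the play: 24° clockwise about the eye.

Call:
play_rows([
  {"x": 0.02, "y": -0.39, "z": 0, "ax": 0, "ay": 0, "az": 3, "jaw": 1},
  {"x": 0.05, "y": -0.77, "z": 0, "ax": 0, "ay": 0, "az": 6, "jaw": 1},
  {"x": 0.11, "y": -1.16, "z": 0, "ax": 0, "ay": 0, "az": 9, "jaw": 1},
  {"x": 0.19, "y": -1.54, "z": 0, "ax": 0, "ay": 0, "az": 12, "jaw": 1},
  {"x": 0.28, "y": -1.91, "z": 0, "ax": 0, "ay": 0, "az": 15, "jaw": 1},
  {"x": 0.4, "y": -2.28, "z": 0, "ax": 0, "ay": 0, "az": 18, "jaw": 1},
  {"x": 0.54, "y": -2.64, "z": 0, "ax": 0, "ay": 0, "az": 21, "jaw": 1},
  {"x": 0.69, "y": -3.0, "z": 0, "ax": 0, "ay": 0, "az": 24, "jaw": 1},
  {"x": 0.69, "y": -3.0, "z": 0, "ax": 0, "ay": 0, "az": 24, "jaw": 1},
  {"x": 0.69, "y": -3.0, "z": 0, "ax": 0, "ay": 0, "az": 24, "jaw": 1},
], grip_force=100)

```text
time: 14.4
eef_pos: [0.4287, -0.2002, 0.0395]
orientation: [0.0, 0.932, 0.363, 0.0]
contact_force: [0.3, -1.2, -1.5]
width: 0.0206
finger_force: 100.8
```

```bash
cat >> turn.py <<'E'
def look(f):
    s,W,t=meas(f); e=tool([*E0,.087],s)*10
    r=W[(np.hypot(W[:,0]-E0[0],W[:,1]-E0[1])<.019)&(W[:,2]>.0925)]; print('eye',e.round(1),'ring',len(r),np.round(cv2.minAreaRect((r[:,:2]*1000).astype(np.float32))[2],1),cv2.minAreaRect((r[:,:2]*1000).astype(np.float32))[1])
    a=t[(t[:,0]>38)&(t[:,0]<60)&(abs(t[:,1])<12)&(t[:,2]<-45)&(t[:,2]>-56)]; print('shank',np.polyfit(a[:,0],a[:,1],1).round(3),np.percentile(a[:,2],5).round(1))
E
python3 - <<'E'
from turn import *
tq(); look('w7')
E
```

```text
Mz -0.054 rxF 0.115 sum 0.061 sd 0.035
t 14.65 p [ 0.4287 -0.2001  0.0395] xang 42.53 zax [ 0.    -0.001 -1.   ] F [ 0.78 -2.44 -1.67] M [-0.514 -0.056 -0.092] w 0.0204 ff 100.8 q7 -0.11
eye [ 74.    0.8 -47.5] ring 2688 61.9 (16.30663299560547, 27.61418342590332)
shank [0.014 0.153] -51.3
```

The ring has started to follow (66.5° to 61.9°) at about the free torque. I continue 10°.

Call:
play_rows([
  {"x": 0.01, "y": -0.26, "z": 0, "ax": 0, "ay": 0, "az": 2, "jaw": 1},
  {"x": 0.03, "y": -0.52, "z": 0, "ax": 0, "ay": 0, "az": 4, "jaw": 1},
  {"x": 0.05, "y": -0.77, "z": 0, "ax": 0, "ay": 0, "az": 6, "jaw": 1},
  {"x": 0.08, "y": -1.03, "z": 0, "ax": 0, "ay": 0, "az": 8, "jaw": 1},
  {"x": 0.13, "y": -1.28, "z": 0, "ax": 0, "ay": 0, "az": 10, "jaw": 1},
  {"x": 0.13, "y": -1.28, "z": 0, "ax": 0, "ay": 0, "az": 10, "jaw": 1},
  {"x": 0.13, "y": -1.28, "z": 0, "ax": 0, "ay": 0, "az": 10, "jaw": 1},
  {"x": 0.13, "y": -1.28, "z": 0, "ax": 0, "ay": 0, "az": 10, "jaw": 1},
  {"x": 0.13, "y": -1.28, "z": 0, "ax": 0, "ay": 0, "az": 10, "jaw": 1},
  {"x": 0.13, "y": -1.28, "z": 0, "ax": 0, "ay": 0, "az": 10, "jaw": 1},
], grip_force=100)

```text
time: 15.95
eef_pos: [0.4208, -0.1896, 0.0394]
orientation: [0.0, 0.96, 0.28, 0.0]
contact_force: [1.3, -4.6, -2.3]
width: 0.0203
finger_force: 101.0
```

```bash
python3 -c "
from turn import *
tq(); look('w8')"
```

```text
Mz -0.221 rxF 0.318 sum 0.097 sd 0.048
t 16.2 p [ 0.4208 -0.1895  0.0394] xang 32.52 zax [ 0. -0. -1.] F [ 0.51 -4.4  -1.43] M [-1.029 -0.119 -0.235] w 0.0203 ff 101.0 q7 -0.28
eye [ 73.9   1.1 -47.6] ring 2690 51.2 (16.175546646118164, 27.795618057250977)
shank [ 0.022 -0.149] -51.3
```

Call:
play_rows([
  {"x": 0.01, "y": -0.13, "z": 0, "ax": 0, "ay": 0, "az": 1, "jaw": 1},
  {"x": 0.01, "y": -0.26, "z": 0, "ax": 0, "ay": 0, "az": 2, "jaw": 1},
  {"x": 0.02, "y": -0.39, "z": 0, "ax": 0, "ay": 0, "az": 3, "jaw": 1},
  {"x": 0.03, "y": -0.52, "z": 0, "ax": 0, "ay": 0, "az": 4, "jaw": 1},
  {"x": 0.04, "y": -0.64, "z": 0, "ax": 0, "ay": 0, "az": 5, "jaw": 1},
  {"x": 0.04, "y": -0.64, "z": 0, "ax": 0, "ay": 0, "az": 5, "jaw": 1},
  {"x": 0.04, "y": -0.64, "z": 0, "ax": 0, "ay": 0, "az": 5, "jaw": 1},
  {"x": 0.04, "y": -0.64, "z": 0, "ax": 0, "ay": 0, "az": 5, "jaw": 1},
  {"x": 0.04, "y": -0.64, "z": 0, "ax": 0, "ay": 0, "az": 5, "jaw": 1},
  {"x": 0.04, "y": -0.64, "z": 0, "ax": 0, "ay": 0, "az": 5, "jaw": 1},
], grip_force=100)

```text
time: 17.5
eef_pos: [0.4176, -0.1838, 0.0394]
orientation: [0.0, 0.971, 0.238, 0.0]
contact_force: [0.9, -5.4, -1.1]
width: 0.0203
finger_force: 101.1
```

```bash
python3 -c "
from turn import *
tq(); look('w9')"
```

```text
Mz -0.252 rxF 0.345 sum 0.093 sd 0.064
t 17.75 p [ 0.4176 -0.1838  0.0394] xang 27.5 zax [ 0. -0. -1.] F [ 0.71 -5.19 -2.06] M [-1.068 -0.137 -0.193] w 0.0203 ff 101.1 q7 -0.37
eye [ 73.9   1.1 -47.6] ring 2679 46.7 (16.17601203918457, 27.589704513549805)
shank [ 0.028 -0.42 ] -51.2
```

Call:
play_rows([
  {"x": 0.01, "y": -0.13, "z": 0, "ax": 0, "ay": 0, "az": 1, "jaw": 1},
  {"x": 0.01, "y": -0.26, "z": 0, "ax": 0, "ay": 0, "az": 2, "jaw": 1},
  {"x": 0.02, "y": -0.39, "z": 0, "ax": 0, "ay": 0, "az": 3, "jaw": 1},
  {"x": 0.03, "y": -0.52, "z": 0, "ax": 0, "ay": 0, "az": 4, "jaw": 1},
  {"x": 0.04, "y": -0.64, "z": 0, "ax": 0, "ay": 0, "az": 5, "jaw": 1},
  {"x": 0.04, "y": -0.64, "z": 0, "ax": 0, "ay": 0, "az": 5, "jaw": 1},
  {"x": 0.04, "y": -0.64, "z": 0, "ax": 0, "ay": 0, "az": 5, "jaw": 1},
  {"x": 0.04, "y": -0.64, "z": 0, "ax": 0, "ay": 0, "az": 5, "jaw": 1},
  {"x": 0.04, "y": -0.64, "z": 0, "ax": 0, "ay": 0, "az": 5, "jaw": 1},
  {"x": 0.04, "y": -0.64, "z": 0, "ax": 0, "ay": 0, "az": 5, "jaw": 1},
], grip_force=100)

```text
time: 19.05
eef_pos: [0.415, -0.178, 0.0394]
orientation: [0.0, 0.981, 0.195, 0.0]
contact_force: [-0.0, -5.9, -0.9]
width: 0.0202
finger_force: 101.1
```

```bash
python3 -c "
from turn import *
tq(); look('w10')"
```

```text
Mz -0.258 rxF 0.351 sum 0.093 sd 0.033
t 19.3 p [ 0.415  -0.1779  0.0394] xang 22.5 zax [ 0. -0. -1.] F [ 0.67 -4.74 -2.16] M [-1.119 -0.171 -0.248] w 0.0204 ff 101.1 q7 -0.46
eye [ 73.9   1.1 -47.7] ring 2671 41.1 (16.105133056640625, 27.69063377380371)
shank [ 0.026 -0.325] -51.1
```

Call:
play_rows([
  {"x": 0.01, "y": -0.13, "z": 0, "ax": 0, "ay": 0, "az": 1, "jaw": 1},
  {"x": 0.01, "y": -0.26, "z": 0, "ax": 0, "ay": 0, "az": 2, "jaw": 1},
  {"x": 0.02, "y": -0.39, "z": 0, "ax": 0, "ay": 0, "az": 3, "jaw": 1},
  {"x": 0.03, "y": -0.52, "z": 0, "ax": 0, "ay": 0, "az": 4, "jaw": 1},
  {"x": 0.04, "y": -0.64, "z": 0, "ax": 0, "ay": 0, "az": 5, "jaw": 1},
  {"x": 0.04, "y": -0.64, "z": 0, "ax": 0, "ay": 0, "az": 5, "jaw": 1},
  {"x": 0.04, "y": -0.64, "z": 0, "ax": 0, "ay": 0, "az": 5, "jaw": 1},
  {"x": 0.04, "y": -0.64, "z": 0, "ax": 0, "ay": 0, "az": 5, "jaw": 1},
  {"x": 0.04, "y": -0.64, "z": 0, "ax": 0, "ay": 0, "az": 5, "jaw": 1},
  {"x": 0.04, "y": -0.64, "z": 0, "ax": 0, "ay": 0, "az": 5, "jaw": 1},
], grip_force=100)

```text
time: 20.6
eef_pos: [0.4129, -0.1719, 0.0393]
orientation: [0.0, 0.988, 0.152, -0.0]
contact_force: [2.1, -5.0, -2.8]
width: 0.0198
finger_force: 101.1
```

```bash
python3 -c "
from turn import *
tq(); look('w11')"
```

```text
Mz -0.283 rxF 0.37 sum 0.087 sd 0.039
t 20.85 p [ 0.4129 -0.1719  0.0393] xang 17.49 zax [ 0. -0. -1.] F [ 1.5  -4.04 -2.02] M [-1.102 -0.163 -0.291] w 0.0204 ff 101.1 q7 -0.54
eye [ 73.9   1.1 -47.7] ring 2676 36.2 (16.095556259155273, 27.58955955505371)
shank [ 0.023 -0.191] -51.1
```

Call:
play_rows([
  {"x": 0.01, "y": -0.13, "z": 0, "ax": 0, "ay": 0, "az": 1, "jaw": 1},
  {"x": 0.01, "y": -0.26, "z": 0, "ax": 0, "ay": 0, "az": 2, "jaw": 1},
  {"x": 0.02, "y": -0.39, "z": 0, "ax": 0, "ay": 0, "az": 3, "jaw": 1},
  {"x": 0.03, "y": -0.52, "z": 0, "ax": 0, "ay": 0, "az": 4, "jaw": 1},
  {"x": 0.04, "y": -0.64, "z": 0, "ax": 0, "ay": 0, "az": 5, "jaw": 1},
  {"x": 0.04, "y": -0.64, "z": 0, "ax": 0, "ay": 0, "az": 5, "jaw": 1},
  {"x": 0.04, "y": -0.64, "z": 0, "ax": 0, "ay": 0, "az": 5, "jaw": 1},
  {"x": 0.04, "y": -0.64, "z": 0, "ax": 0, "ay": 0, "az": 5, "jaw": 1},
  {"x": 0.04, "y": -0.64, "z": 0, "ax": 0, "ay": 0, "az": 5, "jaw": 1},
  {"x": 0.04, "y": -0.64, "z": 0, "ax": 0, "ay": 0, "az": 5, "jaw": 1},
], grip_force=100)

```text
time: 22.15
eef_pos: [0.4114, -0.1657, 0.0393]
orientation: [0.0, 0.994, 0.109, 0.0]
contact_force: [1.6, -5.9, -2.4]
width: 0.0201
finger_force: 101.1
```

```bash
python3 -c "
from turn import *
tq(); look('w12')"
```

```text
Mz -0.299 rxF 0.398 sum 0.098 sd 0.063
t 22.4 p [ 0.4113 -0.1656  0.0393] xang 12.49 zax [ 0. -0. -1.] F [ 0.73 -4.97 -3.38] M [-1.219 -0.179 -0.32 ] w 0.0203 ff 101.1 q7 -0.63
eye [ 73.9   1.1 -47.7] ring 2654 31.3 (16.105701446533203, 27.61451530456543)
shank [ 0.024 -0.313] -51.1
```

Call:
play_rows([
  {"x": 0.01, "y": -0.13, "z": 0, "ax": 0, "ay": 0, "az": 1, "jaw": 1},
  {"x": 0.01, "y": -0.26, "z": 0, "ax": 0, "ay": 0, "az": 2, "jaw": 1},
  {"x": 0.02, "y": -0.39, "z": 0, "ax": 0, "ay": 0, "az": 3, "jaw": 1},
  {"x": 0.03, "y": -0.52, "z": 0, "ax": 0, "ay": 0, "az": 4, "jaw": 1},
  {"x": 0.04, "y": -0.64, "z": 0, "ax": 0, "ay": 0, "az": 5, "jaw": 1},
  {"x": 0.04, "y": -0.64, "z": 0, "ax": 0, "ay": 0, "az": 5, "jaw": 1},
  {"x": 0.04, "y": -0.64, "z": 0, "ax": 0, "ay": 0, "az": 5, "jaw": 1},
  {"x": 0.04, "y": -0.64, "z": 0, "ax": 0, "ay": 0, "az": 5, "jaw": 1},
  {"x": 0.04, "y": -0.64, "z": 0, "ax": 0, "ay": 0, "az": 5, "jaw": 1},
  {"x": 0.04, "y": -0.64, "z": 0, "ax": 0, "ay": 0, "az": 5, "jaw": 1},
], grip_force=100)

```text
time: 23.7
eef_pos: [0.4103, -0.1593, 0.0393]
orientation: [0.0, 0.998, 0.065, 0.0]
contact_force: [0.2, -5.1, -2.7]
width: 0.0201
finger_force: 101.1
```

```bash
python3 -c "
from turn import *
tq(); look('w13')"
```

```text
Mz -0.306 rxF 0.368 sum 0.063 sd 0.043
t 23.95 p [ 0.4103 -0.1594  0.0393] xang 7.49 zax [ 0. -0. -1.] F [ 0.51 -4.   -2.02] M [-1.095 -0.199 -0.303] w 0.0203 ff 101.1 q7 -0.72
eye [ 73.9   1.  -47.7] ring 2645 26.5 (16.117734909057617, 27.60568618774414)
shank [ 0.022 -0.317] -51.0
```

Call:
play_rows([
  {"x": 0.01, "y": -0.13, "z": 0, "ax": 0, "ay": 0, "az": 1, "jaw": 1},
  {"x": 0.01, "y": -0.26, "z": 0, "ax": 0, "ay": 0, "az": 2, "jaw": 1},
  {"x": 0.02, "y": -0.39, "z": 0, "ax": 0, "ay": 0, "az": 3, "jaw": 1},
  {"x": 0.03, "y": -0.52, "z": 0, "ax": 0, "ay": 0, "az": 4, "jaw": 1},
  {"x": 0.04, "y": -0.64, "z": 0, "ax": 0, "ay": 0, "az": 5, "jaw": 1},
  {"x": 0.04, "y": -0.64, "z": 0, "ax": 0, "ay": 0, "az": 5, "jaw": 1},
  {"x": 0.04, "y": -0.64, "z": 0, "ax": 0, "ay": 0, "az": 5, "jaw": 1},
  {"x": 0.04, "y": -0.64, "z": 0, "ax": 0, "ay": 0, "az": 5, "jaw": 1},
  {"x": 0.04, "y": -0.64, "z": 0, "ax": 0, "ay": 0, "az": 5, "jaw": 1},
  {"x": 0.04, "y": -0.64, "z": 0, "ax": 0, "ay": 0, "az": 5, "jaw": 1},
], grip_force=100)

```text
time: 25.25
eef_pos: [0.4099, -0.1529, 0.0393]
orientation: [0.0, 1.0, 0.022, 0.0]
contact_force: [1.7, -5.3, -1.6]
width: 0.0199
finger_force: 101.1
```

```bash
python3 -c "
from turn import *
tq(); look('w14')"
```

```text
Mz -0.285 rxF 0.409 sum 0.125 sd 0.043
t 25.5 p [ 0.4099 -0.153   0.0393] xang 2.49 zax [ 0. -0. -1.] F [ 0.55 -5.74 -2.64] M [-1.114 -0.121 -0.286] w 0.0201 ff 101.1 q7 -0.81
eye [ 73.8   1.  -47.7] ring 2646 21.9 (16.15949249267578, 27.37247657775879)
shank [ 0.016 -0.04 ] -51.1
```

The torque may be starting to rise (0.125), so I take smaller steps.

Call:
play_rows([
  {"x": 0.01, "y": -0.13, "z": 0, "ax": 0, "ay": 0, "az": 1, "jaw": 1},
  {"x": 0.01, "y": -0.26, "z": 0, "ax": 0, "ay": 0, "az": 2, "jaw": 1},
  {"x": 0.02, "y": -0.39, "z": 0, "ax": 0, "ay": 0, "az": 3, "jaw": 1},
  {"x": 0.02, "y": -0.39, "z": 0, "ax": 0, "ay": 0, "az": 3, "jaw": 1},
  {"x": 0.02, "y": -0.39, "z": 0, "ax": 0, "ay": 0, "az": 3, "jaw": 1},
  {"x": 0.02, "y": -0.39, "z": 0, "ax": 0, "ay": 0, "az": 3, "jaw": 1},
  {"x": 0.02, "y": -0.39, "z": 0, "ax": 0, "ay": 0, "az": 3, "jaw": 1},
  {"x": 0.02, "y": -0.39, "z": 0, "ax": 0, "ay": 0, "az": 3, "jaw": 1},
  {"x": 0.02, "y": -0.39, "z": 0, "ax": 0, "ay": 0, "az": 3, "jaw": 1},
  {"x": 0.02, "y": -0.39, "z": 0, "ax": 0, "ay": 0, "az": 3, "jaw": 1},
], grip_force=100)

```text
time: 26.8
eef_pos: [0.4099, -0.1491, 0.0393]
orientation: [0.0, 1.0, -0.004, 0.0]
contact_force: [1.1, -5.6, -2.9]
width: 0.0202
finger_force: 101.1
```

```bash
python3 -c "
from turn import *
tq(8); look('w15')"
```

```text
Mz -0.299 rxF 0.391 sum 0.092 sd 0.038
t 27.15 p [ 0.4099 -0.1491  0.0393] xang -0.51 zax [ 0. -0. -1.] F [ 1.2  -5.59 -2.26] M [-1.208 -0.136 -0.32 ] w 0.0206 ff 101.1 q7 -0.86
eye [ 73.8   1.  -47.7] ring 2642 19.1 (16.116640090942383, 27.348848342895508)
shank [ 0.019 -0.217] -51.0
```

Call:
play_rows([
  {"x": 0.01, "y": -0.13, "z": 0, "ax": 0, "ay": 0, "az": 1, "jaw": 1},
  {"x": 0.01, "y": -0.26, "z": 0, "ax": 0, "ay": 0, "az": 2, "jaw": 1},
  {"x": 0.02, "y": -0.39, "z": 0, "ax": 0, "ay": 0, "az": 3, "jaw": 1},
  {"x": 0.03, "y": -0.52, "z": 0, "ax": 0, "ay": 0, "az": 4, "jaw": 1},
  {"x": 0.04, "y": -0.64, "z": 0, "ax": 0, "ay": 0, "az": 5, "jaw": 1},
  {"x": 0.04, "y": -0.64, "z": 0, "ax": 0, "ay": 0, "az": 5, "jaw": 1},
  {"x": 0.04, "y": -0.64, "z": 0, "ax": 0, "ay": 0, "az": 5, "jaw": 1},
  {"x": 0.04, "y": -0.64, "z": 0, "ax": 0, "ay": 0, "az": 5, "jaw": 1},
  {"x": 0.04, "y": -0.64, "z": 0, "ax": 0, "ay": 0, "az": 5, "jaw": 1},
  {"x": 0.04, "y": -0.64, "z": 0, "ax": 0, "ay": 0, "az": 5, "jaw": 1},
], grip_force=100)

```text
time: 28.45
eef_pos: [0.4104, -0.143, 0.0393]
orientation: [0.0, 0.999, -0.048, 0.0]
contact_force: [1.4, -6.3, -2.7]
width: 0.0203
finger_force: 101.0
```

```bash
python3 -c "
from turn import *
tq(7); look('w16')"
```

```text
Mz -0.231 rxF 0.431 sum 0.2 sd 0.043
t 28.75 p [ 0.4104 -0.143   0.0393] xang -5.49 zax [ 0.    -0.001 -1.   ] F [ 2.11 -5.89 -2.37] M [-1.202 -0.191 -0.253] w 0.0197 ff 101.0 q7 -0.94
eye [ 73.8   0.7 -47.7] ring 2639 16.2 (16.235685348510742, 27.234851837158203)
shank [ 0.024 -0.591] -51.1
```

The torque has clearly risen (0.20): it has bitten. I take 3° more.

Call:
play_rows([
  {"x": 0.01, "y": -0.13, "z": 0, "ax": 0, "ay": 0, "az": 1, "jaw": 1},
  {"x": 0.01, "y": -0.26, "z": 0, "ax": 0, "ay": 0, "az": 2, "jaw": 1},
  {"x": 0.02, "y": -0.39, "z": 0, "ax": 0, "ay": 0, "az": 3, "jaw": 1},
  {"x": 0.02, "y": -0.39, "z": 0, "ax": 0, "ay": 0, "az": 3, "jaw": 1},
  {"x": 0.02, "y": -0.39, "z": 0, "ax": 0, "ay": 0, "az": 3, "jaw": 1},
  {"x": 0.02, "y": -0.39, "z": 0, "ax": 0, "ay": 0, "az": 3, "jaw": 1},
  {"x": 0.02, "y": -0.39, "z": 0, "ax": 0, "ay": 0, "az": 3, "jaw": 1},
  {"x": 0.02, "y": -0.39, "z": 0, "ax": 0, "ay": 0, "az": 3, "jaw": 1},
  {"x": 0.02, "y": -0.39, "z": 0, "ax": 0, "ay": 0, "az": 3, "jaw": 1},
  {"x": 0.02, "y": -0.39, "z": 0, "ax": 0, "ay": 0, "az": 3, "jaw": 1},
], grip_force=100)

```text
time: 30.05
eef_pos: [0.4109, -0.1392, 0.0393]
orientation: [0.001, 0.997, -0.074, 0.0]
contact_force: [1.2, -5.8, -2.1]
width: 0.0206
finger_force: 100.9
```

```bash
python3 -c "
from turn import *
tq(12); look('w17')"
```

```text
Mz -0.176 rxF 0.428 sum 0.252 sd 0.051
t 30.6 p [ 0.4109 -0.1393  0.0393] xang -8.48 zax [ 0.    -0.001 -1.   ] F [ 1.91 -6.97 -2.71] M [-1.314 -0.151 -0.181] w 0.0203 ff 100.9 q7 -0.99
eye [ 73.7   0.6 -47.7] ring 2638 13.5 (16.22385025024414, 27.327329635620117)
shank [ 0.027 -0.779] -50.9
```

Call:
play_rows([
  {"x": 0.01, "y": -0.13, "z": 0, "ax": 0, "ay": 0, "az": 1, "jaw": 1},
  {"x": 0.01, "y": -0.26, "z": 0, "ax": 0, "ay": 0, "az": 2, "jaw": 1},
  {"x": 0.02, "y": -0.39, "z": 0, "ax": 0, "ay": 0, "az": 3, "jaw": 1},
  {"x": 0.02, "y": -0.39, "z": 0, "ax": 0, "ay": 0, "az": 3, "jaw": 1},
  {"x": 0.02, "y": -0.39, "z": 0, "ax": 0, "ay": 0, "az": 3, "jaw": 1},
  {"x": 0.02, "y": -0.39, "z": 0, "ax": 0, "ay": 0, "az": 3, "jaw": 1},
  {"x": 0.02, "y": -0.39, "z": 0, "ax": 0, "ay": 0, "az": 3, "jaw": 1},
  {"x": 0.02, "y": -0.39, "z": 0, "ax": 0, "ay": 0, "az": 3, "jaw": 1},
  {"x": 0.02, "y": -0.39, "z": 0, "ax": 0, "ay": 0, "az": 3, "jaw": 1},
  {"x": 0.02, "y": -0.39, "z": 0, "ax": 0, "ay": 0, "az": 3, "jaw": 1},
], grip_force=100)

```text
time: 31.9
eef_pos: [0.4116, -0.1356, 0.0393]
orientation: [0.001, 0.995, -0.1, 0.0]
contact_force: [1.2, -6.5, -3.0]
width: 0.0203
finger_force: 100.8
```

```bash
python3 -c "
from turn import *
tq(14); look('w18')"
```

```text
Mz -0.135 rxF 0.455 sum 0.32 sd 0.045
t 32.55 p [ 0.4116 -0.1356  0.0393] xang -11.46 zax [ 0.    -0.002 -1.   ] F [ 1.31 -6.91 -3.03] M [-1.406 -0.161 -0.216] w 0.0202 ff 100.8 q7 -1.04
eye [ 73.7   0.5 -47.7] ring 2635 11.6 (16.197378158569336, 27.106103897094727)
shank [ 0.02  -0.578] -50.9
```

0.32 now, rising about 0.065 per 3°. I add 2.5° to reach the middle of the window.

Call:
play_rows([
  {"x": 0.0, "y": -0.1, "z": 0, "ax": 0, "ay": 0, "az": 0.8, "jaw": 1},
  {"x": 0.01, "y": -0.21, "z": 0, "ax": 0, "ay": 0, "az": 1.6, "jaw": 1},
  {"x": 0.01, "y": -0.32, "z": 0, "ax": 0, "ay": 0, "az": 2.5, "jaw": 1},
  {"x": 0.01, "y": -0.32, "z": 0, "ax": 0, "ay": 0, "az": 2.5, "jaw": 1},
  {"x": 0.01, "y": -0.32, "z": 0, "ax": 0, "ay": 0, "az": 2.5, "jaw": 1},
  {"x": 0.01, "y": -0.32, "z": 0, "ax": 0, "ay": 0, "az": 2.5, "jaw": 1},
  {"x": 0.01, "y": -0.32, "z": 0, "ax": 0, "ay": 0, "az": 2.5, "jaw": 1},
  {"x": 0.01, "y": -0.32, "z": 0, "ax": 0, "ay": 0, "az": 2.5, "jaw": 1},
  {"x": 0.01, "y": -0.32, "z": 0, "ax": 0, "ay": 0, "az": 2.5, "jaw": 1},
  {"x": 0.01, "y": -0.32, "z": 0, "ax": 0, "ay": 0, "az": 2.5, "jaw": 1},
], grip_force=100)

```text
time: 33.85
eef_pos: [0.4123, -0.1327, 0.0393]
orientation: [0.001, 0.993, -0.121, 0.0]
contact_force: [2.3, -6.1, -2.9]
width: 0.0205
finger_force: 100.7
```

```bash
python3 -c "
from turn import *
tq(16); look('w19')"
```

```text
Mz -0.072 rxF 0.46 sum 0.388 sd 0.051
t 34.6 p [ 0.4123 -0.1327  0.0393] xang -13.94 zax [ 0.    -0.002 -1.   ] F [ 2.05 -6.77 -2.47] M [-1.49  -0.128 -0.111] w 0.0206 ff 100.7 q7 -1.08
eye [ 73.7   0.4 -47.7] ring 2645 9.2 (16.176837921142578, 27.45565414428711)
shank [0.001 0.267] -50.9
```

0.388 N m, snug. I swing back to free the shank in the bore, without touching the other side.

Call:
play_rows([
  {"x": 0.03, "y": 0.7, "z": 0, "ax": 0, "ay": 0, "az": -5.5, "jaw": 1},
  {"x": 0.13, "y": 1.39, "z": 0, "ax": 0, "ay": 0, "az": -11, "jaw": 1},
  {"x": 0.3, "y": 2.05, "z": 0, "ax": 0, "ay": 0, "az": -16.5, "jaw": 1},
  {"x": 0.46, "y": 2.5, "z": 0, "ax": 0, "ay": 0, "az": -20, "jaw": 1},
  {"x": 0.52, "y": 2.69, "z": 0, "ax": 0, "ay": 0, "az": -22, "jaw": 1},
  {"x": 0.52, "y": 2.69, "z": 0, "ax": 0, "ay": 0, "az": -22, "jaw": 1},
  {"x": 0.52, "y": 2.69, "z": 0, "ax": 0, "ay": 0, "az": -22, "jaw": 1},
  {"x": 0.52, "y": 2.69, "z": 0, "ax": 0, "ay": 0, "az": -22, "jaw": 1},
  {"x": 0.52, "y": 2.69, "z": 0, "ax": 0, "ay": 0, "az": -22, "jaw": 1},
  {"x": 0.52, "y": 2.69, "z": 0, "ax": 0, "ay": 0, "az": -22, "jaw": 1},
], grip_force=100)

```text
time: 35.9
eef_pos: [0.4111, -0.1586, 0.0393]
orientation: [-0.0, 0.998, 0.07, -0.0]
contact_force: [1.4, -1.6, -2.4]
width: 0.0202
finger_force: 100.9
```

```bash
python3 -c "
from turn import *
tq(6); look('w20')"
```

```text
Mz -0.08 rxF 0.079 sum -0.0 sd 0.048
t 36.15 p [ 0.4108 -0.1588  0.0393] xang 8.05 zax [-0.001  0.    -1.   ] F [ 1.32 -0.68 -1.14] M [-0.222 -0.188 -0.014] w 0.0201 ff 100.8 q7 -0.71
eye [ 73.3   2.2 -47.8] ring 2615 9.2 (15.938679695129395, 27.358726501464844)
shank [ 0.011 -0.054] -51.2
```

Torque is zero and the ring has stayed at 9.2°. I draw out.

Call:
play_rows([
  {"x": 0, "y": 0.13, "z": 0, "ax": 0, "ay": 0, "az": 0, "jaw": 1},
  {"x": -0.6, "y": 0.13, "z": 0, "ax": 0, "ay": 0, "az": 0, "jaw": 1},
  {"x": -1.3, "y": 0.13, "z": 0, "ax": 0, "ay": 0, "az": 0, "jaw": 1},
  {"x": -2.0, "y": 0.13, "z": 0, "ax": 0, "ay": 0, "az": 0, "jaw": 1},
  {"x": -2.7, "y": 0.13, "z": 0, "ax": 0, "ay": 0, "az": 0, "jaw": 1},
  {"x": -3.4, "y": 0.13, "z": 0, "ax": 0, "ay": 0, "az": 0, "jaw": 1},
  {"x": -4.1, "y": 0.13, "z": 0, "ax": 0, "ay": 0, "az": 0, "jaw": 1},
  {"x": -4.8, "y": 0.13, "z": 0, "ax": 0, "ay": 0, "az": 0, "jaw": 1},
  {"x": -5.5, "y": 0.13, "z": 0, "ax": 0, "ay": 0, "az": 0, "jaw": 1},
  {"x": -6.2, "y": 0.13, "z": 0, "ax": 0, "ay": 0, "az": 0, "jaw": 1},
], grip_force=100)

```text
time: 37.45
eef_pos: [0.3494, -0.1691, 0.0394]
orientation: [-0.0, 0.998, 0.07, 0.0]
contact_force: [1.2, 0.8, -1.0]
width: 0.0201
finger_force: 100.8
```

```bash
python3 -c "
from turn import *
look('w21'); z=np.load('pics/w21.npz')
s,W,t=meas('w22'); a=t[(t[:,0]>38)&(abs(t[:,1])<8)&(t[:,2]<-45)&(t[:,2]>-53)]; print('tip',a[:,0].max())"
```

```text
t 37.45 p [ 0.3494 -0.1691  0.0394] xang 8.04 zax [ 0.  0. -1.] F [ 1.23  0.81 -1.02] M [0.045 0.027 0.012] w 0.0201 ff 100.8 q7 -0.73
eye [135.5   0.5 -47.6] ring 0 0.0 (0.0, 0.0)
shank [ 0.013 -0.207] -51.4
t 37.5 p [ 0.3481 -0.169   0.0391] xang 7.98 zax [-0.001  0.001 -1.   ] F [-0.47  0.33 -2.02] M [-0.016  0.105  0.02 ] w 0.0197 ff 100.8 q7 -0.73
tip 118.35311428131142
```

The tip is 9 mm clear of the ring. I lift and carry it back over its old place.

Call:
play_rows([
  {"x": 0, "y": 0, "z": -2, "ax": 0, "ay": 0, "az": 0, "jaw": 1},
  {"x": 0, "y": 1, "z": -4, "ax": 0, "ay": 0, "az": 0, "jaw": 1},
  {"x": 0, "y": 6, "z": -4, "ax": 0, "ay": 0, "az": 1, "jaw": 1},
  {"x": 1, "y": 11, "z": -4, "ax": 0, "ay": 0, "az": 2, "jaw": 1},
  {"x": 2, "y": 16, "z": -4, "ax": 0, "ay": 0, "az": 3, "jaw": 1},
  {"x": 3.2, "y": 20, "z": -4, "ax": 0, "ay": 0, "az": 3.3, "jaw": 1},
  {"x": 4.2, "y": 24.5, "z": -4, "ax": 0, "ay": 0, "az": 3.3, "jaw": 1},
  {"x": 4.2, "y": 24.5, "z": -4, "ax": 0, "ay": 0, "az": 3.3, "jaw": 1},
  {"x": 4.2, "y": 24.5, "z": -4, "ax": 0, "ay": 0, "az": 3.3, "jaw": 1},
  {"x": 4.2, "y": 24.5, "z": -4, "ax": 0, "ay": 0, "az": 3.3, "jaw": 1},
], grip_force=100)

```text
time: 38.8
eef_pos: [0.4256, -0.4039, 0.0789]
orientation: [-0.001, 0.999, 0.042, -0.0]
contact_force: [-1.1, -0.1, -0.7]
width: 0.0202
finger_force: 100.8
```

```bash
python3 -c "
from h import *
s=show(); goal([.423,-.406,-.036],4.7,s)"
```

```text
t 38.8 p [ 0.4256 -0.4039  0.0789] xang 4.81 zax [-0.001  0.002 -1.   ] F [-1.05 -0.08 -0.68] M [ 0.099 -0.01  -0.018] w 0.0202 ff 100.8 q7 -0.33
goal [-0.28  0.21 11.49] [-0.11  0.02  0.11]
```

Call:
play_rows([
  {"x": 0, "y": 0.1, "z": 4, "ax": 0, "ay": 0, "az": 0, "jaw": 1},
  {"x": 0, "y": 0.2, "z": 8, "ax": 0, "ay": 0, "az": 0, "jaw": 1},
  {"x": 0, "y": 0.2, "z": 10.4, "ax": 0, "ay": 0, "az": 0, "jaw": 1},
  {"x": 0, "y": 0.2, "z": 11.1, "ax": 0, "ay": 0, "az": 0, "jaw": 1},
  {"x": 0, "y": 0.2, "z": 11.4, "ax": 0, "ay": 0, "az": 0, "jaw": 1},
  {"x": 0, "y": 0.2, "z": 11.4, "ax": 0, "ay": 0, "az": 0, "jaw": 1},
  {"x": 0, "y": 0.2, "z": 11.4, "ax": 0, "ay": 0, "az": 0, "jaw": 1},
  {"x": 0, "y": 0.2, "z": 11.4, "ax": 0, "ay": 0, "az": 0, "jaw": 1},
  {"x": 0, "y": 0.2, "z": 11.4, "ax": 0, "ay": 0, "az": 0, "jaw": 0.4},
  {"x": 0, "y": 0.2, "z": 11.4, "ax": 0, "ay": 0, "az": 0, "jaw": 0.4},
], grip_force=60)

```text
time: 40.05
eef_pos: [0.426, -0.408, -0.0343]
orientation: [0.0, 0.999, 0.041, 0.0]
contact_force: [-0.6, 0.3, -0.4]
width: 0.0509
finger_force: 0.0
```

Call:
play_rows([
  {"x": 0, "y": 0, "z": 0, "ax": 0, "ay": 0, "az": 0, "jaw": 0.4},
  {"x": 0, "y": 0, "z": 0, "ax": 0, "ay": 0, "az": 0, "jaw": 0.4},
  {"x": 0, "y": 0, "z": 0, "ax": 0, "ay": 0, "az": 0, "jaw": 0.4},
  {"x": 0, "y": 0, "z": -2, "ax": 0, "ay": 0, "az": 0, "jaw": 0.4},
  {"x": 0, "y": 0, "z": -6, "ax": 0, "ay": 0, "az": 0, "jaw": 0.4},
  {"x": 0, "y": 0, "z": -11, "ax": 0, "ay": 0, "az": 0, "jaw": 0.4},
  {"x": 0, "y": 0, "z": -15, "ax": 0, "ay": 0, "az": 0, "jaw": 0.4},
  {"x": 0, "y": 0, "z": -15, "ax": 0, "ay": 0, "az": 0, "jaw": 0.4},
  {"x": 0, "y": 0, "z": -15, "ax": 0, "ay": 0, "az": 0, "jaw": 0.4},
  {"x": 0, "y": 0, "z": -15, "ax": 0, "ay": 0, "az": 0, "jaw": 0.4},
], grip_force=60)

```text
time: 41.3
eef_pos: [0.4251, -0.4067, 0.1141]
orientation: [-0.001, 0.999, 0.041, -0.001]
contact_force: [0.2, -0.5, 0.1]
width: 0.0512
finger_force: 0.0
```

```bash
python3 -c "
from h import *
show(); c,p,d=snap('wrist','wf')"
```

```text
t 41.3 p [ 0.4251 -0.4067  0.1141] xang 4.74 zax [-0.002  0.002 -1.   ] F [ 0.21 -0.51  0.06] M [ 0.004 -0.046  0.001] w 0.0512 ff 0.0 q7 -0.36
```

View pics/wf.png

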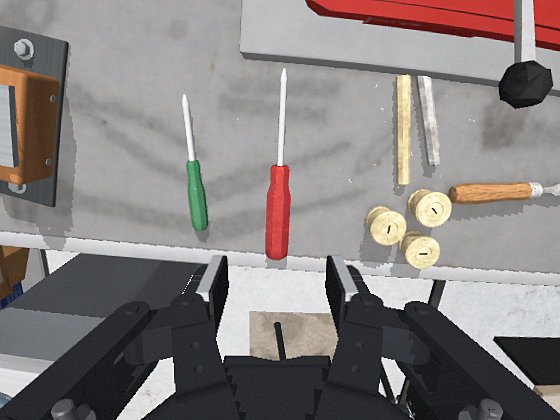

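The red screwdriver lies flat on the bench with its blade at (284,70) and handle end at (277,255). The green one is undisturbed at (195,165), and the gripper is clear.

```bash
python3 -c "
from cell import bot
print(bot.close_job())"
```

```text
the job is handed in; nothing more can be done
None
```

I tightened the eye to about 0.39 N m, inside the 0.35 to 0.42 N m snug window, drew the screwdriver out and laid it back on the bench clear of the block; the job is handed in at about 41 s, with no verdict returned.

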